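# Return four service items to their shadow-foam tiles

### The job

Put the kit away so that nothing is missing: lay the torch, the cold chisel, the small punch and the grease tin each into the foam tile whose yellow cut-out fits its shape and size, lying fully down on the yellow floor, the same side up as it is now (a tool may point either way along its cut-out). Keep the tin from tipping over, and leave the red oil can and the white carton where they stand.

Things in the scene. Friction and masses are not known exactly. Their poses are not given: they have to be found in the camera images.
- torch: Slim black torch with a blue band, lying, 136 x 40 x 40 mm, 0.16 kg. Loose on the table. Origin at the centre of its underside, x along its length, y across, z up. Grasp the barrel across y at the origin (about 36 to 40 mm wide). Goes into the long wide cut-out, tile_torch.
- chisel: Worn grey-brown steel cold chisel, octagonal bar, lying, 140 x 18 x 18 mm, 0.18 kg. Loose on the table. Origin at the centre of its underside, x along its length, y across, z up. Grasp across y (18 mm). Goes into the long narrow cut-out, tile_chisel.
- punch: Small square grey steel punch, lying, 82 x 10 x 10 mm, 0.05 kg. Loose on the table. Origin at the centre of its underside, x along its length, y across, z up. Grasp across y (10 mm). Goes into the short narrow cut-out, tile_punch.
- tin: Round upright tin, blue with a yellow band and blue lid, 67 mm in diameter, 60 mm high, 0.28 kg. Loose on the table. Origin at the centre of its underside, z up. Grasp across the diameter (67 mm). Goes into the round cut-out, tile_tin.
- tile_torch: Fixed foam tile on the table, 10 mm high, grey rim, yellow floor. Rectangular cut-out 156 x 60 mm (tile 172 x 76 mm), for the torch. Origin at the centre of the underside (floor 5 mm above it, rim top 10 mm), x along the length of the cut-out, z up. Rim 8 mm wide; the middle of both long sides has a 46 mm gap down to floor level for fingers.
- tile_chisel: Fixed foam tile on the table, 10 mm high, grey rim, yellow floor. Rectangular cut-out 158 x 36 mm (tile 174 x 52 mm), for the cold chisel. Origin at the centre of the underside (floor 5 mm above it, rim top 10 mm), x along the length of the cut-out, z up. Rim 8 mm wide; the middle of both long sides has a 46 mm gap down to floor level for fingers.
- tile_punch: Fixed foam tile on the table, 10 mm high, grey rim, yellow floor. Rectangular cut-out 100 x 28 mm (tile 116 x 44 mm), for the punch. Origin at the centre of the underside (floor 5 mm above it, rim top 10 mm), x along the length of the cut-out, z up. Rim 8 mm wide; the middle of both long sides has a 46 mm gap down to floor level for fingers.
- tile_tin: Fixed foam tile on the table, 10 mm high, grey rim, yellow floor. Round cut-out 86 mm in diameter (round tile, 106 mm in diameter), for the tin. Origin at the centre of the tile's underside (the cut-out floor is 5 mm above it, the rim's top 10 mm), z up. The rim is closed all round, 10 mm wide.
- oil_can: Bystander: red oil can, 84 mm in diameter, 200 mm high with its spout, loose, standing on the far part of the table. Origin at the centre of its underside. Leave it alone.
- carton: Bystander: plain white carton, 64 x 64 x 85 mm, loose, standing on the far part of the table. Origin at the centre of its underside. Leave it alone.
There are look-alikes about, which are no part of the job. Several things have the shape of the tin; the one meant has the colours described above.

How it is judged:
By the outcome, as a careful person would: the job done as asked, in the order asked, and still so for the second after the job is handed in, with the robot touching nothing.
It also fails if it takes over 99 s, if anything falls off the work surface, if the arm or the gripper's body presses on something with over 40 N, if the wrist force passes 120 N, or if a joint passes its speed limit or range.

### The arm

A 6-joint arm with a two-finger parallel gripper is mounted at the origin on a cart in front of the work surface, level with it; the furniture and walls round the work are solid. World frame = base frame: x ahead of the robot, y to its left, z up, the work surface at z = 0. Lengths are in m, angles in degrees, forces in N, time in s.
With the tool pointing down it reaches from about 0.4 to 0.825 m from the base axis. Payload 7 kg.
Tool frame: the origin (TCP) lies between the finger pads; the fingertips stand 19 mm ahead of it and the grasp point (between the pads) is the TCP (r.finger_overhang is the distance from the TCP to the fingertips, in m); z points along the fingers, y is the direction in which the jaws open and shut (so a half turn about z gives the same grasp; the last joint's range is limited). The gripper opens to 88 mm and grips with 3 to 60 N. Pads are 19 mm wide; open, the fingers measure 130 mm over their backs; the gripper's body (78 mm by 193 mm) begins 47 mm behind the grasp point.
Start: joints at [90.705, 20.546, 0.682, 0, -70.136, -16.507], TCP at [0.184, 0.649, 0.246] pointing down, gripper open.
Joint ranges: [-176.03, 176.03], [-82.01, 121.73], [-58.28, 71.71], [-173.87, 95.51], [-174.79, -0.11], [-173.66, 173.66]. Speed limits (degrees/s): [136.94, 136.94, 172.46, 180, 180, 180].

### API

Orientations are given as [roll, pitch, yaw] about the fixed x, y, z axes, in that order (R = Rz(yaw) Ry(pitch) Rx(roll)).
In Python, from plant import r, optics gives the robot as it stands. The module is installed in compiled form; this text tells all that it offers.
- The arm moves only by the tool step_arm, never from a script. Its argument "increments" is a list of rows, each an object of numbers: "tx", "ty", "tz": the shift along the world's x, y, z in mm; "ax", "ay", "az": the turn, a rotation vector about the world's x, y, z in degrees; "claw": the gripper command: -1 is shut, 1 is fully open, values between are in proportion. In form: [{"tx": .., "ty": .., "tz": .., "ax": .., "ay": .., "az": .., "claw": ..}, ...]. A call has 1 to 12 rows; each row shifts and turns the commanded pose from where the row before left it; what a row does not reach is not made up. A row lasts 1/10 s, in which the tool goes at most 50 mm and 8.59 degrees, less where a joint would pass 70% of its speed; a pose out of reach is approached as far as the arm can. A call with a gripper value outside its range is refused whole. The fingers move at their own pace and stop on an object; "newtons" is the grip in N (left out, the last holds). Time passes only in rows, so rows that do not move let the fingers close. It gives the time, the measured TCP pose, the force and the opening at its end, in the units of the state.
- r.get_state(): the state, without advancing time (a new reading comes with each control period).
- optics.capture(name): name is "scene" or "side" or "wrist"; returns a dict with "image" (480x640x3 uint8, blue, green, red), "depth" (480x640 float32, m along the optical axis (not along the pixel's ray), 0 where there is no reading), "fx", "fy", "cx", "cy" (pixels), "R" (3x3) and "t" (3): a world point X has camera coordinates R X + t. Camera axes: x right, y down, z forward; pixel columns grow to the right and rows downward; lengths in m; the calibration is good to about 2 mm. The wrist camera is an equidistant fisheye: a pixel r from the principal point sees the ray r / f radians off the axis. A picture is of the moment at which its call begins.
- r.close_job(): hands the job in, once; it reports no verdict.
The state is a dict: "time_s": time; "joints": joint angles; "qd": joint speeds; "joint_torque": joint torques, N m; "tcp_pos": TCP position; "eef_rot": TCP orientation; "contact_force": force on the tool from outside, world axes, zero at the start; "moment": the same for the moment, N m; "gripper_width": finger opening in m.
Only numpy, scipy, OpenCV 4.12 (cv2) and the standard library are available. Lean on these libraries where they do the work, as an engineer would, in place of code of your own. Each camera call takes 0.05 s, during which the arm holds its last target. There are 200 camera calls.

## Working session

There is one attempt and no reset: what is moved stays moved. The work goes in short steps, Python scripts to look and compute and a tool call to move; the robot and the scene stay as the last step left them, time stands still between calls to the robot, and variables do not carry over. Pictures are saved under pics/ and viewed, about 12 in all and at most 16, crops included, and the job is handed in when it is done.

Besides the shell and the picture viewer there is one more tool, called after "Emit:" in YAML: its name, and indented under it one key for each argument. step_arm: Moves the arm, as the interface text tells. Its arguments: {"type":"object","properties":{"increments":{"type":"array","items":{"type":"object","properties":{"tx":{"type":"number"},"ty":{"type":"number"},"tz":{"type":"number"},"ax":{"type":"number"},"ay":{"type":"number"},"az":{"type":"number"},"claw":{"type":"number"}}}},"newtons":{"type":"number"}},"required":["increments"]}

```bash
mkdir -p pics; cat > h.py <<'E'
import numpy as np, cv2
from plant import r, optics
def cap(n,f=None):
    c=optics.capture(n)
    if f: cv2.imwrite('pics/'+f,c['image'])
    np.savez('/tmp/'+n+'.npz',**c)
    return c
def world(c):
    v,u=np.mgrid[0:480,0:640]; d=c['depth']
    P=np.stack([(u-c['cx'])/c['fx']*d,(v-c['cy'])/c['fy']*d,d],-1)
    W=(P-c['t'])@c['R']; W[d==0]=np.nan
    return W
E
python3 - <<'E'
from h import *
for n in('scene','side','wrist'):
    c=cap(n,n+'0.png'); print(n,c['fx'],c['cx'],c['cy'],(-c['R'].T@c['t']).round(3),c['R'][2].round(2))
print(r.get_state())
E
```

```text
scene 578.1263599682287 316.8838238148953 239.7310364198974 [0.26  0.634 0.862] [ 0.29 -0.57 -0.77]
side 496.80105150684994 312.1676202885981 238.94885314843214 [0.309 0.903 0.577] [ 0.23 -0.83 -0.5 ]
wrist 371.64829954431775 319.27037079876726 236.8971937915715 [0.262 0.627 0.384] [-0.29  0.08 -0.95]
{'time_s': 0.15, 'joints': array([ 9.07058883e+01,  2.05831182e+01,  6.44335501e-01, -1.23128513e-02,
       -7.01362520e+01, -1.65069618e+01]), 'qd': array([-0.06244709, -0.07108973,  0.14437961,  0.10069751, -0.00823004,
        0.03097948]), 'joint_torque': array([-1.14654951e-03, -5.83270490e+01,  2.93289846e+01,  7.00108543e+00,
        8.75258062e-03, -1.09707673e-04]), 'tcp_pos': array([0.1837441 , 0.64914136, 0.24482134]), 'eef_rot': array([ 1.79924769e+02, -1.02221162e-02, -1.58052581e+01]), 'contact_force': array([ 0.09460124,  0.08828703, -0.59650391]), 'moment': array([0.00418099, 0.01711595, 0.02524494]), 'gripper_width': 0.08767211199348823}
```

View pics/scene0.png

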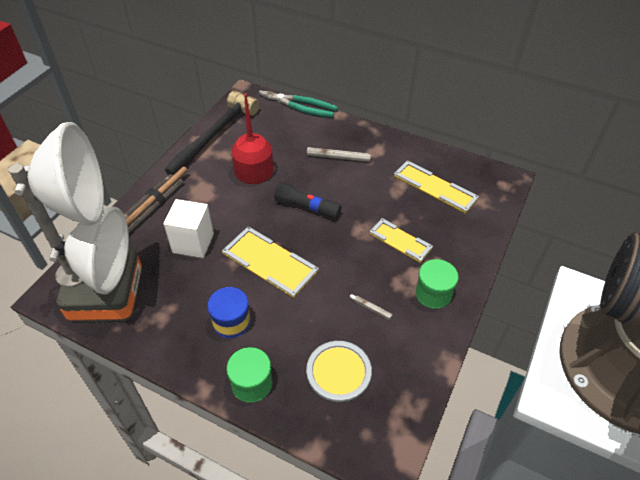

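View pics/side0.png

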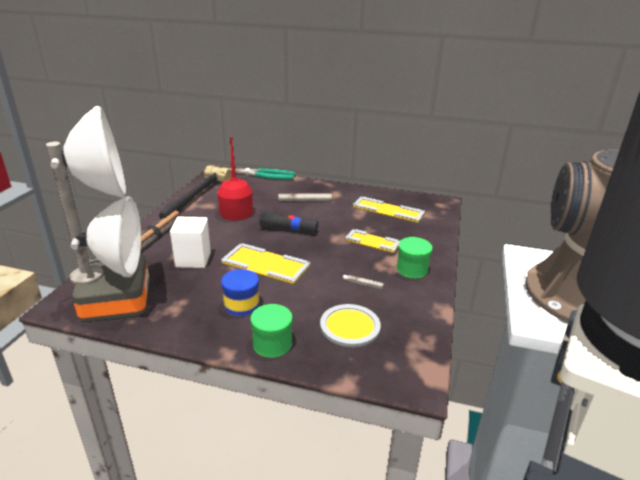

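Scene image: the tin candidates are the blue one with the yellow band (229,312), and two green ones at (250,375) and (436,284), so I choose the blue. The torch is at (307,202), the chisel at (338,154), the punch at (371,306) and the oil can at (253,158), with hammer and pliers at the far edge. The cut-outs are torch (270,260), chisel (436,187), punch (401,240) and tin (339,371).

```bash
cat > m.py <<'E'
from h import *
import sys
c=dict(np.load('/tmp/scene.npz')); W=world(c)
hsv=cv2.cvtColor(c['image'],cv2.COLOR_BGR2HSV)
def box(m,name,lo=None):
    p=W[m]; p=p[~np.isnan(p[:,0])]
    (cx,cy),(w,h),a=cv2.minAreaRect(p[:,:2].astype(np.float32)*1000)
    if w<h: w,h,a=h,w,a+90
    print(name,len(p),'c',round(cx,1),round(cy,1),'size',round(w,1),round(h,1),'ang',round((a+90)%180-90,1),'z',np.percentile(p[:,2]*1000,[5,50,95]).round(1))
yel=(hsv[...,0]>20)&(hsv[...,0]<35)&(hsv[...,1]>180)&(hsv[...,2]>120)
n,l,s,_=cv2.connectedComponentsWithStats(yel.astype(np.uint8))
for i in range(1,n):
    if s[i,4]>150: box(l==i,'yellow %s'%s[i])
h=(W[...,2]>0.004)
for name,(u0,v0,u1,v1),z in [('torch',(268,180,350,225),.012),('chisel',(295,140,378,168),.006),('punch',(343,288,398,322),.004),('tin',(200,284,255,338),.052),('oil',(228,130,276,186),.01),('carton',(160,195,216,260),.07),('green1',(225,345,276,403),.052),('green2',(410,255,462,310),.052)]:
    m=np.zeros((480,640),bool); m[v0:v1,u0:u1]=1
    m&=np.nan_to_num(W[...,2])>z
    n,l,s,_=cv2.connectedComponentsWithStats(m.astype(np.uint8)); i=1+np.argmax(s[1:,4]); box(l==i,name)
t=W[240:250,330:360]; print('table z',np.nanmedian(t[...,2]))
E
python3 m.py
python3 -c "
import cv2;a=cv2.imread('pics/scene0.png');cv2.imwrite('pics/crop1.png',cv2.resize(a[130:410,190:480],None,fx=2.1,fy=2.1,interpolation=cv2.INTER_CUBIC))"
```

```text
torch 1047 c 637.8 -71.6 size 136.6 37.1 ang 4.7 z [16.1 30.9 39. ]
chisel 508 c 647.4 -235.6 size 139.9 20.6 ang 17.3 z [ 7.3 15.3 20.1]
punch 256 c 428.4 91.3 size 80.6 12.9 ang -4.5 z [ 4.9  8.8 11.3]
tin 1144 c 631.2 226.7 size 66.9 66.3 ang -66.3 z [56.1 59.4 61.8]
oil 1654 c 786.6 -109.7 size 83.5 72.5 ang 39.7 z [17.  65.  90.2]
carton 1106 c 791.9 110.6 size 65.7 64.7 ang -75.6 z [73.6 84.5 87. ]
green1 1418 c 540.5 309.3 size 66.6 66.4 ang 89.6 z [56.3 59.3 61.7]
green2 1029 c 339.9 12.2 size 67.7 65.9 ang -69.4 z [55.1 59.5 61.9]
table z -0.00010948349920893475
```

View pics/crop1.png

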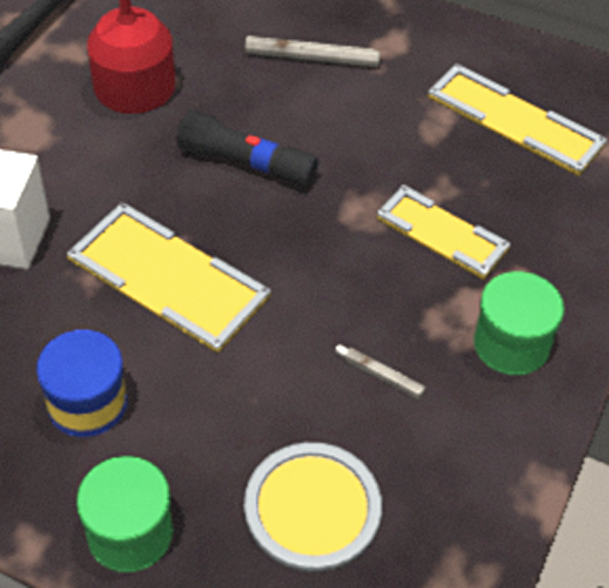

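View pics/wrist0.png

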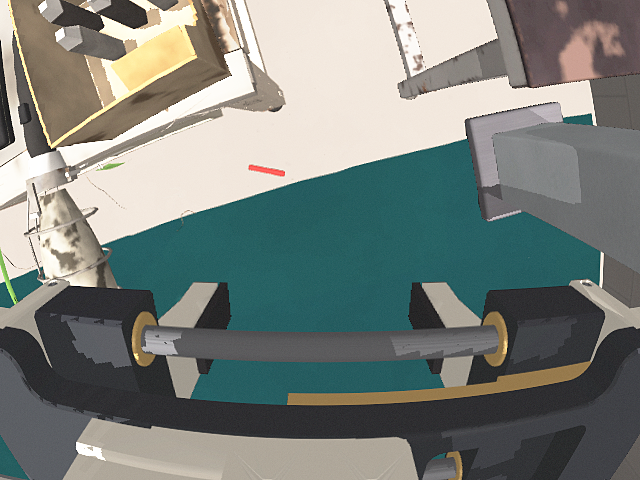

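The crop confirms the picks: the blue tin with the yellow band is at crop (82,380), and the four tiles have clear empty cut-outs.

```bash
sed -i 's/>180)&(hsv\[...,2\]>120)/>110)\&(hsv[...,2]>150)/; s/range(1,n):/range(1,n):/' m.py; python3 m.py | grep yellow
cat >> m.py <<'E'
# tile outlines: rim included, by height in neighbourhood
for name,(u0,v0,u1,v1) in [('tt',(215,222,325,300)),('tc',(386,156,485,216)),('tp',(364,214,438,264)),('tn',(300,336,378,404))]:
    m=np.zeros((480,640),bool); m[v0:v1,u0:u1]=1
    m&=(np.nan_to_num(W[...,2])>.0035)&(np.nan_to_num(W[...,2])<.016)
    n,l,s,_=cv2.connectedComponentsWithStats(m.astype(np.uint8)); i=1+np.argmax(s[1:,4]); box(l==i,name)
E
python3 m.py | tail -4
```

```text
yellow [400 165  72  41 994] 989 c 427.5 -248.0 size 159.1 64.3 ang -18.7 z [2. 5. 8.]
yellow [376 224  50  31 719] 719 c 438.0 -78.6 size 101.5 53.1 ang -10.0 z [2.1 4.9 7.5]
yellow [ 229  232   83   58 2233] 2226 c 637.6 81.2 size 158.4 81.2 ang -8.9 z [2.2 4.8 7.4]
yellow [ 313  348   52   46 1896] 1886 c 425.2 226.2 size 83.4 82.7 ang 22.7 z [2.5 5.  7.5]
tt 2617 c 638.7 80.6 size 179.3 82.6 ang -10.1 z [ 3.8  6.  11.2]
tc 1410 c 430.0 -247.1 size 179.3 68.1 ang -10.7 z [ 3.9  6.5 11.6]
tp 1013 c 439.8 -76.1 size 122.1 47.8 ang -11.3 z [ 3.8  6.4 11.2]
tn 2773 c 425.2 228.0 size 105.0 104.3 ang -65.2 z [ 3.9  6.4 11.2]
```

```bash
cat > t.py <<'E'
from h import *
from scipy.optimize import minimize
c=dict(np.load('/tmp/scene.npz')); hsv=cv2.cvtColor(c['image'],cv2.COLOR_BGR2HSV)
K=np.array([[c['fx'],0,c['cx']],[0,c['fy'],c['cy']],[0,0,1]])
yel=((hsv[...,0]>20)&(hsv[...,0]<35)&(hsv[...,1]>90)&(hsv[...,2]>130)).astype(np.float32)
yel=cv2.GaussianBlur(yel,(0,0),1)
def proj(P): q=(P@c['R'].T+c['t'])@K.T; return q[:,:2]/q[:,2:]
def samp(L,Wd):
    x,y=np.meshgrid(np.arange(-L/2-12,L/2+13,2),np.arange(-Wd/2-12,Wd/2+13,2))
    ins=((abs(x)<L/2)&(abs(y)<Wd/2))|((abs(x)<23)&(abs(y)<Wd/2+8))
    return x.ravel(),y.ravel(),ins.ravel()
def cost(p,s):
    x,y,ins=s; a=np.radians(p[2]); z=np.where(ins,5,10.)
    P=np.stack([p[0]+x*np.cos(a)-y*np.sin(a),p[1]+x*np.sin(a)+y*np.cos(a),z],-1)/1000
    q=proj(P).astype(np.float32); v=cv2.remap(yel,q[:,0],q[:,1],cv2.INTER_LINEAR).ravel()
    return -(v*np.where(ins,1,-1)).mean()
for n,L,Wd,x,y in [('torch',156,60,638,81),('chisel',158,36,429,-247),('punch',100,28,439,-77)]:
    s=samp(L,Wd); b=min((minimize(cost,[x,y,a],args=(s,),method='Nelder-Mead',options=dict(initial_simplex=[[x-5,y-5,a-5],[x+5,y,a],[x,y+5,a],[x,y,a+5]])) for a in range(-30,31,10)),key=lambda o:o.fun)
    print(n,b.x.round(1),b.fun.round(3),'max',-s[2].mean().round(3))
E
python3 t.py
```

```text
torch [637.   82.1  -9.6] -0.543 max -0.618
chisel [ 427.  -247.7  -11.3] -0.411 max -0.527
punch [437.9 -77.1  -9.8] -0.367 max -0.483
```

Emit:
step_arm:
  increments:
    - {"tx": 25, "ty": -40, "az": 3, "claw": 1}
    - {"tx": 27, "ty": -42, "az": 3, "claw": 1}
    - {"tx": 27, "ty": -42, "az": 3, "claw": 1}
    - {"tx": 27, "ty": -42, "az": 3, "claw": 1}
    - {"tx": 27, "ty": -42, "az": 3, "claw": 1}
    - {"tx": 27, "ty": -42, "az": 3, "claw": 1}
    - {"tx": 27, "ty": -42, "az": 3, "claw": 1}
    - {"tx": 27, "ty": -42, "claw": 1}
    - {"tx": 27, "ty": -42, "claw": 1}
    - {"tx": 27, "ty": -42, "claw": 1}
    - {"tx": 27, "ty": -42, "claw": 1}
    - {"tx": 27, "ty": -42, "claw": 1}

```text
$.increments[0]: bad value
```

Emit:
step_arm:
  increments:
    - {"tx": 25, "ty": -40, "tz": 0, "ax": 0, "ay": 0, "az": 3, "claw": 1}
    - {"tx": 27, "ty": -41, "tz": 0, "ax": 0, "ay": 0, "az": 3, "claw": 1}
  newtons: 25

```text
time_s: 0.35
tcp_pos: [0.2356, 0.5678, 0.2443]
eef_rot: [179.9, -0.0, -9.6]
contact_force: [2.2, 0.3, 0.6]
gripper_width: 0.0877
```

Emit:
step_arm:
  increments:
    - {"tx": 27, "ty": -41, "tz": 0, "ax": 0, "ay": 0, "az": 2, "claw": 1}
    - {"tx": 27, "ty": -41, "tz": 0, "ax": 0, "ay": 0, "az": 2, "claw": 1}
    - {"tx": 27, "ty": -41, "tz": 0, "ax": 0, "ay": 0, "az": 2, "claw": 1}
    - {"tx": 27, "ty": -41, "tz": 0, "ax": 0, "ay": 0, "az": 2, "claw": 1}
    - {"tx": 27, "ty": -41, "tz": 0, "ax": 0, "ay": 0, "az": 2, "claw": 1}
    - {"tx": 27, "ty": -41, "tz": 0, "ax": 0, "ay": 0, "az": 2, "claw": 1}
    - {"tx": 27, "ty": -41, "tz": 0, "ax": 0, "ay": 0, "az": 2, "claw": 1}
    - {"tx": 27, "ty": -41, "tz": 0, "ax": 0, "ay": 0, "az": 0, "claw": 1}
    - {"tx": 27, "ty": -41, "tz": 0, "ax": 0, "ay": 0, "az": 0, "claw": 1}
    - {"tx": 27, "ty": -41, "tz": 0, "ax": 0, "ay": 0, "az": 0, "claw": 1}
    - {"tx": 27, "ty": -41, "tz": 0, "ax": 0, "ay": 0, "az": 0, "claw": 1}
    - {"tx": 27, "ty": -41, "tz": 0, "ax": 0, "ay": 0, "az": 0, "claw": 1}

```text
time_s: 1.55
tcp_pos: [0.5605, 0.0745, 0.2456]
eef_rot: [-180.0, -0.0, 4.2]
contact_force: [0.8, 1.4, 0.5]
gripper_width: 0.0879
```

Emit:
step_arm:
  increments:
    - {"tx": 20, "ty": -37, "tz": 0, "ax": 0, "ay": 0, "az": 0.5, "claw": 1}
    - {"tx": 20, "ty": -37, "tz": 0, "ax": 0, "ay": 0, "az": 0, "claw": 1}
    - {"tx": 20, "ty": -37, "tz": -20, "ax": 0, "ay": 0, "az": 0, "claw": 1}
    - {"tx": 18, "ty": -36, "tz": -30, "ax": 0, "ay": 0, "az": 0, "claw": 1}
    - {"tx": 0, "ty": 0, "tz": -40, "ax": 0, "ay": 0, "az": 0, "claw": 1}
    - {"tx": 0, "ty": 0, "tz": -40, "ax": 0, "ay": 0, "az": 0, "claw": 1}
    - {"tx": 0, "ty": 0, "tz": 0, "ax": 0, "ay": 0, "az": 0, "claw": 1}

```text
time_s: 2.25
tcp_pos: [0.6337, -0.0712, 0.1095]
eef_rot: [-180.0, 0.6, 4.6]
contact_force: [-0.6, 0.0, 0.4]
gripper_width: 0.0877
```

```bash
python3 -c "
from h import *
cap('wrist','w1.png')"
```

```text
(no output)
```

View pics/w1.png

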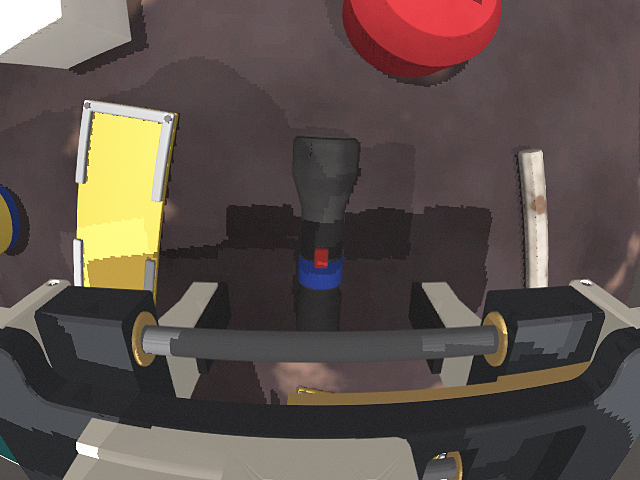

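The wrist view shows the torch centred between the fingers (torch axis at u≈322, fingers' midpoint at about 320) and parallel to them, so I can descend.

Emit:
step_arm:
  increments:
    - {"tx": 1, "ty": 0, "tz": -30, "ax": 0, "ay": 0, "az": 0, "claw": 1}
    - {"tx": 0, "ty": 0, "tz": -30, "ax": 0, "ay": 0, "az": 0, "claw": 1}
    - {"tx": 0, "ty": 0, "tz": -22, "ax": 0, "ay": 0, "az": 0, "claw": 1}
    - {"tx": 0, "ty": 0, "tz": 0, "ax": 0, "ay": 0, "az": 0, "claw": 1}
    - {"tx": 0, "ty": 0, "tz": 0, "ax": 0, "ay": 0, "az": 0, "claw": 1}

```text
time_s: 2.8
tcp_pos: [0.6403, -0.07, 0.036]
eef_rot: [180.0, -0.1, 4.8]
contact_force: [-0.2, -0.6, 0.3]
gripper_width: 0.0872
```

Emit:
step_arm:
  increments:
    - {"tx": -1, "ty": -1, "tz": -12, "ax": 0, "ay": 0, "az": 0, "claw": 1}
    - {"tx": 0, "ty": 0, "tz": 0, "ax": 0, "ay": 0, "az": 0, "claw": 1}
    - {"tx": 0, "ty": 0, "tz": 0, "ax": 0, "ay": 0, "az": 0, "claw": -1}
    - {"tx": 0, "ty": 0, "tz": 0, "ax": 0, "ay": 0, "az": 0, "claw": -1}
    - {"tx": 0, "ty": 0, "tz": 0, "ax": 0, "ay": 0, "az": 0, "claw": -1}
    - {"tx": 0, "ty": 0, "tz": 0, "ax": 0, "ay": 0, "az": 0, "claw": -1}
    - {"tx": 0, "ty": 0, "tz": 0, "ax": 0, "ay": 0, "az": 0, "claw": -1}
    - {"tx": 0, "ty": 0, "tz": 0, "ax": 0, "ay": 0, "az": 0, "claw": -1}
    - {"tx": 0, "ty": 0, "tz": 0, "ax": 0, "ay": 0, "az": 0, "claw": -1}

```text
time_s: 3.7
tcp_pos: [0.6377, -0.0714, 0.0217]
eef_rot: [180.0, 0.0, 4.7]
contact_force: [0.1, -1.2, -0.2]
gripper_width: 0.037
```

Emit:
step_arm:
  increments:
    - {"tx": 0, "ty": 0, "tz": 20, "ax": 0, "ay": 0, "az": 0, "claw": -1}
    - {"tx": 0, "ty": 0, "tz": 30, "ax": 0, "ay": 0, "az": 0, "claw": -1}
    - {"tx": 0, "ty": 25, "tz": 20, "ax": 0, "ay": 0, "az": -3, "claw": -1}
    - {"tx": 0, "ty": 33, "tz": 0, "ax": 0, "ay": 0, "az": -3, "claw": -1}
    - {"tx": 0, "ty": 35, "tz": 0, "ax": 0, "ay": 0, "az": -3, "claw": -1}
    - {"tx": 0, "ty": 35, "tz": 0, "ax": 0, "ay": 0, "az": -3, "claw": -1}
    - {"tx": 0, "ty": 25, "tz": 0, "ax": 0, "ay": 0, "az": -2.5, "claw": -1}
    - {"tx": 0, "ty": 0, "tz": -10, "ax": 0, "ay": 0, "az": 0, "claw": -1}
    - {"tx": 0, "ty": 0, "tz": 0, "ax": 0, "ay": 0, "az": 0, "claw": -1}
    - {"tx": 0, "ty": 0, "tz": 0, "ax": 0, "ay": 0, "az": 0, "claw": -1}

```text
time_s: 4.7
tcp_pos: [0.6372, 0.0808, 0.081]
eef_rot: [179.9, 0.1, -9.8]
contact_force: [0.3, 0.3, -2.1]
gripper_width: 0.0361
```

```bash
python3 -c "
from h import *
cap('wrist','w2.png');print(r.get_state()['tcp_pos'],r.get_state()['eef_rot'])"
```

```text
[0.63750143 0.08064078 0.0814065 ] [ 1.79966153e+02  4.42027844e-02 -9.83059457e+00]
```

View pics/w2.png

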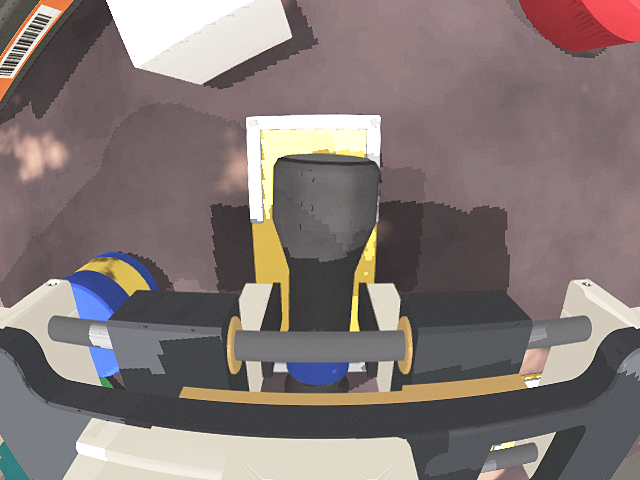

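The wrist view shows the torch held, its head at u≈326 against the tile's far-edge middle at u≈314. It sits about 5 mm too far towards -y and is slightly turned. I'll correct both and lower it.

Emit:
step_arm:
  increments:
    - {"tx": 0, "ty": 4, "tz": -20, "ax": 0, "ay": 0, "az": 2, "claw": -1}
    - {"tx": 0, "ty": 0, "tz": -18, "ax": 0, "ay": 0, "az": 0, "claw": -1}
    - {"tx": 0, "ty": 0, "tz": -10, "ax": 0, "ay": 0, "az": 0, "claw": -1}
    - {"tx": 0, "ty": 0, "tz": -4, "ax": 0, "ay": 0, "az": 0, "claw": -1}
    - {"tx": 0, "ty": 0, "tz": 0, "ax": 0, "ay": 0, "az": 0, "claw": -1}
    - {"tx": 0, "ty": 0, "tz": 0, "ax": 0, "ay": 0, "az": 0, "claw": -1}

```text
time_s: 5.35
tcp_pos: [0.6383, 0.0855, 0.0304]
eef_rot: [-180.0, -0.1, -7.8]
contact_force: [-0.6, -0.2, -2.2]
gripper_width: 0.0362
```

Emit:
step_arm:
  increments:
    - {"tx": 0, "ty": 0, "tz": -2.5, "ax": 0, "ay": 0, "az": 0, "claw": -1}
    - {"tx": 0, "ty": 0, "tz": 0, "ax": 0, "ay": 0, "az": 0, "claw": -1}
    - {"tx": 0, "ty": 0, "tz": 0, "ax": 0, "ay": 0, "az": 0, "claw": -1}

```text
time_s: 5.65
tcp_pos: [0.6379, 0.0857, 0.0275]
eef_rot: [-180.0, -0.0, -7.8]
contact_force: [-0.5, 0.7, -1.6]
gripper_width: 0.0365
```

Emit:
step_arm:
  increments:
    - {"tx": 0, "ty": 0, "tz": -1, "ax": 0, "ay": 0, "az": 0, "claw": -1}
    - {"tx": 0, "ty": 0, "tz": 0, "ax": 0, "ay": 0, "az": 0, "claw": -1}
    - {"tx": 0, "ty": 0, "tz": 0, "ax": 0, "ay": 0, "az": 0, "claw": 0.1}
    - {"tx": 0, "ty": 0, "tz": 0, "ax": 0, "ay": 0, "az": 0, "claw": 0.4}
    - {"tx": 0, "ty": 0, "tz": 0, "ax": 0, "ay": 0, "az": 0, "claw": 0.4}
    - {"tx": 0, "ty": 0, "tz": 20, "ax": 0, "ay": 0, "az": 0, "claw": 0.4}
    - {"tx": 0, "ty": 0, "tz": 40, "ax": 0, "ay": 0, "az": 0, "claw": 0.4}
    - {"tx": 0, "ty": 0, "tz": 40, "ax": 0, "ay": 0, "az": 0, "claw": 0.4}
    - {"tx": 0, "ty": -30, "tz": 10, "ax": 0, "ay": 0, "az": 4, "claw": 0.4}
    - {"tx": 0, "ty": -40, "tz": 0, "ax": 0, "ay": 0, "az": 4, "claw": 0.4}
    - {"tx": 0, "ty": -45, "tz": 0, "ax": 0, "ay": 0, "az": 4, "claw": 0.4}
    - {"tx": 0, "ty": -45, "tz": 0, "ax": 0, "ay": 0, "az": 4, "claw": 0.4}

```text
time_s: 6.85
tcp_pos: [0.6377, -0.0756, 0.1366]
eef_rot: [-180.0, -0.0, 8.4]
contact_force: [0.2, -0.1, 0.0]
gripper_width: 0.0615
```

Emit:
step_arm:
  increments:
    - {"tx": 3, "ty": -40, "tz": 0, "ax": 0, "ay": 0, "az": 3, "claw": 0.4}
    - {"tx": 3, "ty": -40, "tz": 0, "ax": 0, "ay": 0, "az": 3, "claw": 0.4}
    - {"tx": 3, "ty": -40, "tz": 0, "ax": 0, "ay": 0, "az": 3, "claw": 0.4}
    - {"tx": 1, "ty": -38, "tz": -20, "ax": 0, "ay": 0, "az": 0, "claw": 0.2}
    - {"tx": 0, "ty": 0, "tz": -30, "ax": 0, "ay": 0, "az": 0, "claw": 0.2}
    - {"tx": 0, "ty": 0, "tz": 0, "ax": 0, "ay": 0, "az": 0, "claw": 0.2}
    - {"tx": 0, "ty": 0, "tz": 0, "ax": 0, "ay": 0, "az": 0, "claw": 0.2}

```text
time_s: 7.55
tcp_pos: [0.6474, -0.2323, 0.086]
eef_rot: [-180.0, 0.1, 17.2]
contact_force: [0.2, 0.1, 0.8]
gripper_width: 0.0526
```

```bash
python3 -c "
from h import *
a=cap('wrist')['image'];b=cap('scene','s1.png')['image'];print(r.get_state()['tcp_pos'],r.get_state()['eef_rot'])
cv2.imwrite('pics/w3.png',np.hstack([cv2.resize(a,(400,300)),cv2.resize(b,(400,300),interpolation=cv2.INTER_AREA)]))"
```

```text
[ 0.64882991 -0.2318238   0.08784742] [ 1.79935174e+02 -9.45663636e-02  1.72776654e+01]
```

View pics/w3.png

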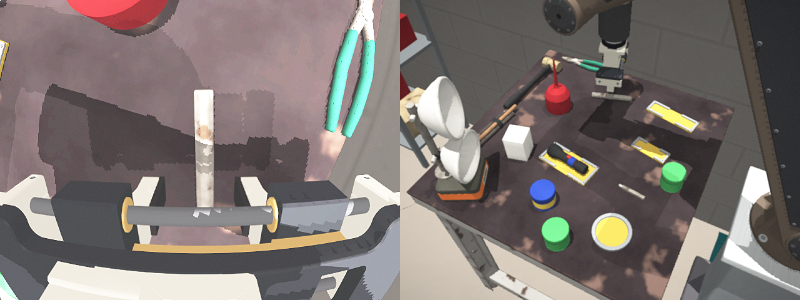

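The torch lies in its tile. The chisel is parallel, about 3 mm to the right of the fingers' middle (u≈204 against 199 in the half-size view).

Emit:
step_arm:
  increments:
    - {"tx": -1, "ty": -3, "tz": -30, "ax": 0, "ay": 0, "az": 0, "claw": 0.2}
    - {"tx": 0, "ty": 0, "tz": -25, "ax": 0, "ay": 0, "az": 0, "claw": 0.2}
    - {"tx": 0, "ty": 0, "tz": -10, "ax": 0, "ay": 0, "az": 0, "claw": 0.2}
    - {"tx": 0, "ty": 0, "tz": 0, "ax": 0, "ay": 0, "az": 0, "claw": 0.2}
    - {"tx": 0, "ty": 0, "tz": 0, "ax": 0, "ay": 0, "az": 0, "claw": 0.2}

```text
time_s: 8.15
tcp_pos: [0.6479, -0.2351, 0.0228]
eef_rot: [179.9, -0.1, 17.3]
contact_force: [1.1, 0.7, 1.2]
gripper_width: 0.0524
```

Emit:
step_arm:
  increments:
    - {"tx": 0, "ty": 0, "tz": -1, "ax": 0, "ay": 0, "az": 0, "claw": -1}
    - {"tx": 0, "ty": 0, "tz": 0, "ax": 0, "ay": 0, "az": 0, "claw": -1}
    - {"tx": 0, "ty": 0, "tz": 0, "ax": 0, "ay": 0, "az": 0, "claw": -1}
    - {"tx": 0, "ty": 0, "tz": 0, "ax": 0, "ay": 0, "az": 0, "claw": -1}
    - {"tx": 0, "ty": 0, "tz": 0, "ax": 0, "ay": 0, "az": 0, "claw": -1}
    - {"tx": 0, "ty": 0, "tz": 0, "ax": 0, "ay": 0, "az": 0, "claw": -1}
  newtons: 35

```text
time_s: 8.75
tcp_pos: [0.647, -0.2356, 0.0205]
eef_rot: [180.0, -0.0, 17.2]
contact_force: [-0.7, -0.9, 2.2]
gripper_width: 0.0175
```

Emit:
step_arm:
  increments:
    - {"tx": 0, "ty": 0, "tz": 15, "ax": 0, "ay": 0, "az": 0, "claw": -1}
    - {"tx": 0, "ty": 0, "tz": 30, "ax": 0, "ay": 0, "az": 0, "claw": -1}
    - {"tx": -20, "ty": 0, "tz": 15, "ax": 0, "ay": 0, "az": -3.6, "claw": -1}
    - {"tx": -33, "ty": -2, "tz": 0, "ax": 0, "ay": 0, "az": -5, "claw": -1}
    - {"tx": -35, "ty": -3, "tz": 0, "ax": 0, "ay": 0, "az": -5, "claw": -1}
    - {"tx": -35, "ty": -3, "tz": 0, "ax": 0, "ay": 0, "az": -5, "claw": -1}
    - {"tx": -35, "ty": -3, "tz": 0, "ax": 0, "ay": 0, "az": -5, "claw": -1}
    - {"tx": -35, "ty": -1, "tz": 0, "ax": 0, "ay": 0, "az": -5, "claw": -1}
    - {"tx": -28, "ty": 0, "tz": 0, "ax": 0, "ay": 0, "az": 0, "claw": -1}
    - {"tx": 0, "ty": 0, "tz": 0, "ax": 0, "ay": 0, "az": 0, "claw": -1}
    - {"tx": 0, "ty": 0, "tz": 0, "ax": 0, "ay": 0, "az": 0, "claw": -1}

```text
time_s: 9.85
tcp_pos: [0.4258, -0.2475, 0.0813]
eef_rot: [-180.0, -0.1, -11.4]
contact_force: [0.3, -0.6, -2.0]
gripper_width: 0.0169
```

```bash
python3 -c "
from h import *
cap('wrist','w4.png');s=r.get_state();print(s['tcp_pos'],s['eef_rot'],s['gripper_width'])"
```

```text
[ 0.42665057 -0.24754566  0.08114865] [ 1.79997922e+02 -1.06809038e-01 -1.13840981e+01] 0.017309125603947418
```

View pics/w4.png

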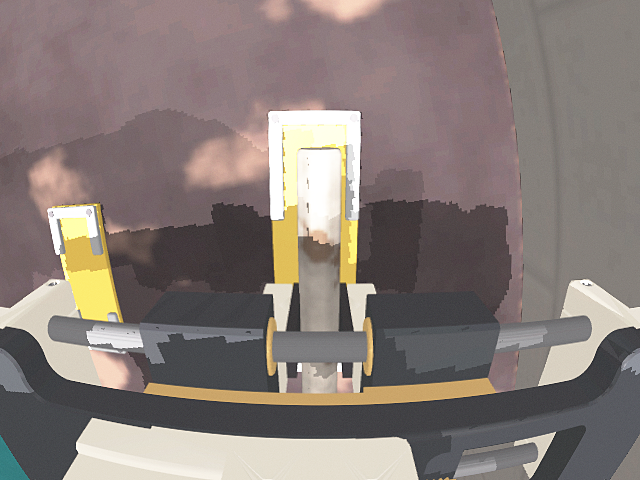

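The chisel (u≈319) is over its cut-out (middle u≈315) and parallel to it. I'll shift 2 mm and lower.

Emit:
step_arm:
  increments:
    - {"tx": 0, "ty": 2, "tz": -20, "ax": 0, "ay": 0, "az": 0, "claw": -1}
    - {"tx": 0, "ty": 0, "tz": -20, "ax": 0, "ay": 0, "az": 0, "claw": -1}
    - {"tx": 0, "ty": 0, "tz": -10, "ax": 0, "ay": 0, "az": 0, "claw": -1}
    - {"tx": 0, "ty": 0, "tz": -3, "ax": 0, "ay": 0, "az": 0, "claw": -1}
    - {"tx": 0, "ty": 0, "tz": 0, "ax": 0, "ay": 0, "az": 0, "claw": -1}
    - {"tx": 0, "ty": 0, "tz": 0, "ax": 0, "ay": 0, "az": 0, "claw": -1}

```text
time_s: 10.5
tcp_pos: [0.4265, -0.2455, 0.0277]
eef_rot: [180.0, -0.0, -11.4]
contact_force: [-0.0, -0.2, -2.2]
gripper_width: 0.0172
```

Emit:
step_arm:
  increments:
    - {"tx": 0, "ty": 0, "tz": -2.5, "ax": 0, "ay": 0, "az": 0, "claw": -1}
    - {"tx": 0, "ty": 0, "tz": 0, "ax": 0, "ay": 0, "az": 0, "claw": -1}
    - {"tx": 0, "ty": 0, "tz": 0, "ax": 0, "ay": 0, "az": 0, "claw": -0.3}
    - {"tx": 0, "ty": 0, "tz": 0, "ax": 0, "ay": 0, "az": 0, "claw": -0.2}
    - {"tx": 0, "ty": 0, "tz": 0, "ax": 0, "ay": 0, "az": 0, "claw": -0.2}
    - {"tx": 0, "ty": 0, "tz": 20, "ax": 0, "ay": 0, "az": 0, "claw": -0.2}
    - {"tx": 0, "ty": 0, "tz": 40, "ax": 0, "ay": 0, "az": 0, "claw": -0.2}
    - {"tx": 0, "ty": 0, "tz": 40, "ax": 0, "ay": 0, "az": 0, "claw": 0}
    - {"tx": 0, "ty": 30, "tz": 10, "ax": 0, "ay": 0, "az": 2, "claw": 0}
    - {"tx": 0, "ty": 40, "tz": 0, "ax": 0, "ay": 0, "az": 2, "claw": 0}
    - {"tx": 0, "ty": 45, "tz": 0, "ax": 0, "ay": 0, "az": 2, "claw": 0}
    - {"tx": 0, "ty": 45, "tz": 0, "ax": 0, "ay": 0, "az": 1, "claw": 0}

```text
time_s: 11.7
tcp_pos: [0.4254, -0.0841, 0.135]
eef_rot: [-180.0, -0.0, -4.4]
contact_force: [0.8, -0.0, 0.5]
gripper_width: 0.0438
```

Emit:
step_arm:
  increments:
    - {"tx": 0, "ty": 45, "tz": 0, "ax": 0, "ay": 0, "az": 0, "claw": 0}
    - {"tx": 0, "ty": 45, "tz": 0, "ax": 0, "ay": 0, "az": 0, "claw": 0}
    - {"tx": 0, "ty": 45, "tz": 0, "ax": 0, "ay": 0, "az": 0, "claw": 0}
    - {"tx": 2, "ty": 40, "tz": -10, "ax": 0, "ay": 0, "az": 0, "claw": 0}
    - {"tx": 0, "ty": 2, "tz": -30, "ax": 0, "ay": 0, "az": 0, "claw": 0}
    - {"tx": 0, "ty": 0, "tz": -20, "ax": 0, "ay": 0, "az": 0, "claw": 0}
    - {"tx": 0, "ty": 0, "tz": 0, "ax": 0, "ay": 0, "az": 0, "claw": 0}
    - {"tx": 0, "ty": 0, "tz": 0, "ax": 0, "ay": 0, "az": 0, "claw": 0}

```text
time_s: 12.5
tcp_pos: [0.4277, 0.0914, 0.0749]
eef_rot: [179.9, 0.0, -4.4]
contact_force: [-0.3, 0.0, 0.6]
gripper_width: 0.0435
```

```bash
python3 -c "
from h import *
cap('wrist','w5.png');s=r.get_state();print(s['tcp_pos'],s['eef_rot'],s['gripper_width'])"
```

```text
[0.42822799 0.09164317 0.07544563] [-1.79989026e+02 -3.61508039e-02 -4.40404514e+00] 0.0435244922328439
```

View pics/w5.png

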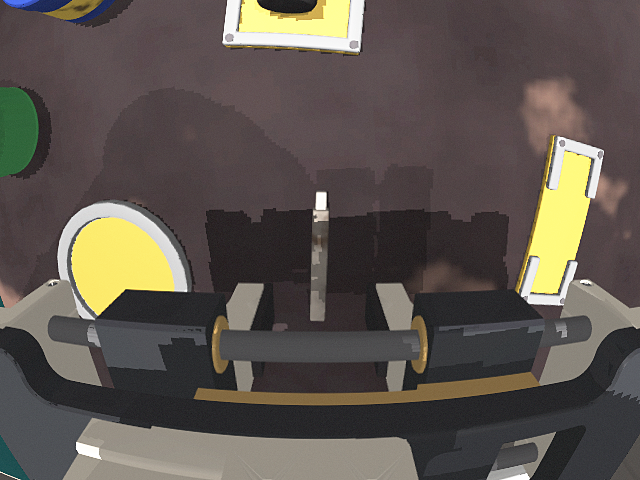

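The punch (u≈320) is centred between the fingers and parallel to them. Its near end at v≈320 agrees with the TCP being at its middle. Descending to grasp.

Emit:
step_arm:
  increments:
    - {"tx": 0, "ty": 0, "tz": -25, "ax": 0, "ay": 0, "az": 0, "claw": 0}
    - {"tx": 0, "ty": 0, "tz": -20, "ax": 0, "ay": 0, "az": 0, "claw": 0}
    - {"tx": 0, "ty": 0, "tz": -8, "ax": 0, "ay": 0, "az": 0, "claw": 0}
    - {"tx": 0, "ty": 0, "tz": 0, "ax": 0, "ay": 0, "az": 0, "claw": 0}
    - {"tx": 0, "ty": 0, "tz": 0, "ax": 0, "ay": 0, "az": 0, "claw": 0}

```text
time_s: 13.05
tcp_pos: [0.4284, 0.0918, 0.0226]
eef_rot: [-180.0, -0.1, -4.4]
contact_force: [0.9, 0.8, 0.2]
gripper_width: 0.044
```

Emit:
step_arm:
  increments:
    - {"tx": 0, "ty": 0, "tz": -1.5, "ax": 0, "ay": 0, "az": 0, "claw": 0}
    - {"tx": 0, "ty": 0, "tz": 0, "ax": 0, "ay": 0, "az": 0, "claw": -1}
    - {"tx": 0, "ty": 0, "tz": 0, "ax": 0, "ay": 0, "az": 0, "claw": -1}
    - {"tx": 0, "ty": 0, "tz": 0, "ax": 0, "ay": 0, "az": 0, "claw": -1}
    - {"tx": 0, "ty": 0, "tz": 0, "ax": 0, "ay": 0, "az": 0, "claw": -1}
    - {"tx": 0, "ty": 0, "tz": 0, "ax": 0, "ay": 0, "az": 0, "claw": -1}
    - {"tx": 0, "ty": 0, "tz": 0, "ax": 0, "ay": 0, "az": 0, "claw": -1}
  newtons: 25

```text
time_s: 13.75
tcp_pos: [0.4278, 0.0916, 0.0202]
eef_rot: [180.0, -0.0, -4.4]
contact_force: [0.5, 0.5, 1.9]
gripper_width: 0.0092
```

Emit:
step_arm:
  increments:
    - {"tx": 0, "ty": 0, "tz": 15, "ax": 0, "ay": 0, "az": 0, "claw": -1}
    - {"tx": 0, "ty": 0, "tz": 35, "ax": 0, "ay": 0, "az": 0, "claw": -1}
    - {"tx": 0, "ty": -20, "tz": 20, "ax": 0, "ay": 0, "az": -1, "claw": -1}
    - {"tx": 2, "ty": -35, "tz": 0, "ax": 0, "ay": 0, "az": -1, "claw": -1}
    - {"tx": 2, "ty": -35, "tz": 0, "ax": 0, "ay": 0, "az": -1, "claw": -1}
    - {"tx": 2, "ty": -35, "tz": 0, "ax": 0, "ay": 0, "az": -1, "claw": -1}
    - {"tx": 2, "ty": -33, "tz": 0, "ax": 0, "ay": 0, "az": -1.4, "claw": -1}
    - {"tx": 2, "ty": -11, "tz": -10, "ax": 0, "ay": 0, "az": 0, "claw": -1}
    - {"tx": 0, "ty": 0, "tz": 0, "ax": 0, "ay": 0, "az": 0, "claw": -1}
    - {"tx": 0, "ty": 0, "tz": 0, "ax": 0, "ay": 0, "az": 0, "claw": -1}

```text
time_s: 14.75
tcp_pos: [0.4374, -0.0774, 0.0798]
eef_rot: [180.0, 0.1, -9.8]
contact_force: [-0.4, 0.3, -0.8]
gripper_width: 0.0093
```

```bash
python3 -c "
from h import *
cap('wrist','w6.png');s=r.get_state();print(s['tcp_pos'],s['eef_rot'],s['gripper_width'])"
```

```text
[ 0.43762448 -0.07698444  0.08000395] [ 1.79986235e+02  3.28396952e-02 -9.78744946e+00] 0.009043171703980016
```

View pics/w6.png

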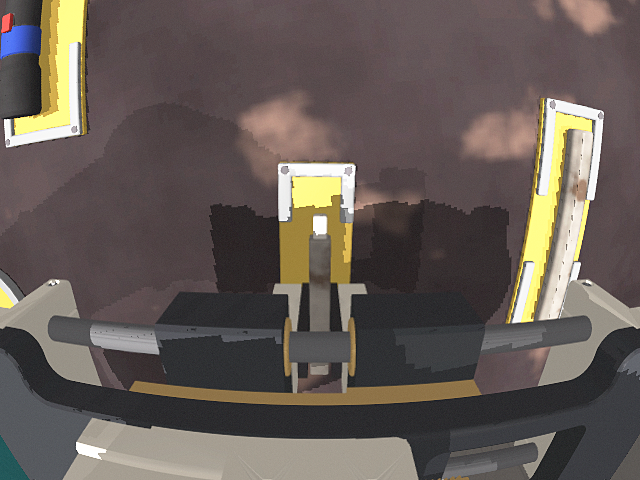

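The punch (u≈320) is over the tile (middle u≈316), and its lengthwise fit checks out at v≈215 and 178. Lowering.

Emit:
step_arm:
  increments:
    - {"tx": 0, "ty": 1.5, "tz": -20, "ax": 0, "ay": 0, "az": 0, "claw": -1}
    - {"tx": 0, "ty": 0, "tz": -20, "ax": 0, "ay": 0, "az": 0, "claw": -1}
    - {"tx": 0, "ty": 0, "tz": -10, "ax": 0, "ay": 0, "az": 0, "claw": -1}
    - {"tx": 0, "ty": 0, "tz": -3, "ax": 0, "ay": 0, "az": 0, "claw": -1}
    - {"tx": 0, "ty": 0, "tz": 0, "ax": 0, "ay": 0, "az": 0, "claw": -1}
    - {"tx": 0, "ty": 0, "tz": 0, "ax": 0, "ay": 0, "az": 0, "claw": -1}

```text
time_s: 15.4
tcp_pos: [0.4383, -0.0756, 0.0278]
eef_rot: [-180.0, -0.1, -9.8]
contact_force: [-0.6, -0.2, -0.7]
gripper_width: 0.009
```

Emit:
step_arm:
  increments:
    - {"tx": 0, "ty": 0, "tz": -2.5, "ax": 0, "ay": 0, "az": 0, "claw": -1}
    - {"tx": 0, "ty": 0, "tz": 0, "ax": 0, "ay": 0, "az": 0, "claw": -1}
    - {"tx": 0, "ty": 0, "tz": 0, "ax": 0, "ay": 0, "az": 0, "claw": -0.5}
    - {"tx": 0, "ty": 0, "tz": 0, "ax": 0, "ay": 0, "az": 0, "claw": -0.4}
    - {"tx": 0, "ty": 0, "tz": 0, "ax": 0, "ay": 0, "az": 0, "claw": -0.4}
    - {"tx": 0, "ty": 0, "tz": 20, "ax": 0, "ay": 0, "az": 0, "claw": -0.4}
    - {"tx": 0, "ty": 0, "tz": 40, "ax": 0, "ay": 0, "az": 0, "claw": -0.4}
    - {"tx": 0, "ty": 0, "tz": 40, "ax": 0, "ay": 0, "az": 0, "claw": 0}
    - {"tx": 10, "ty": 20, "tz": 30, "ax": 0, "ay": 0, "az": 0, "claw": 1}
    - {"tx": 23, "ty": 36, "tz": 0, "ax": 0, "ay": 0, "az": 0, "claw": 1}
    - {"tx": 23, "ty": 36, "tz": 0, "ax": 0, "ay": 0, "az": 0, "claw": 1}
    - {"tx": 23, "ty": 36, "tz": 0, "ax": 0, "ay": 0, "az": 0, "claw": 1}

```text
time_s: 16.6
tcp_pos: [0.5174, 0.0534, 0.1553]
eef_rot: [-180.0, -0.1, -9.8]
contact_force: [0.2, 0.5, 1.2]
gripper_width: 0.0608
```

Emit:
step_arm:
  increments:
    - {"tx": 23, "ty": 36, "tz": 0, "ax": 0, "ay": 0, "az": 0, "claw": 1}
    - {"tx": 23, "ty": 36, "tz": 0, "ax": 0, "ay": 0, "az": 0, "claw": 1}
    - {"tx": 23, "ty": 36, "tz": 0, "ax": 0, "ay": 0, "az": 0, "claw": 1}
    - {"tx": 23, "ty": 36, "tz": 0, "ax": 0, "ay": 0, "az": 0, "claw": 1}
    - {"tx": 22, "ty": 31, "tz": 0, "ax": 0, "ay": 0, "az": 0, "claw": 1}
    - {"tx": 0, "ty": 0, "tz": -25, "ax": 0, "ay": 0, "az": 0, "claw": 1}
    - {"tx": 0, "ty": 0, "tz": 0, "ax": 0, "ay": 0, "az": 0, "claw": 1}
    - {"tx": 0, "ty": 0, "tz": 0, "ax": 0, "ay": 0, "az": 0, "claw": 1}

```text
time_s: 17.4
tcp_pos: [0.63, 0.2264, 0.129]
eef_rot: [179.9, 0.1, -9.8]
contact_force: [0.8, 0.3, 0.5]
gripper_width: 0.0877
```

```bash
python3 -c "
from h import *
a=cap('wrist')['image'];b=cap('scene','s2.png')['image'];s=r.get_state();print(s['tcp_pos'],s['eef_rot'],s['gripper_width'])
cv2.imwrite('pics/w7.png',np.hstack([cv2.resize(a,(400,300)),cv2.resize(b,(400,300),interpolation=cv2.INTER_AREA)]))"
```

```text
[0.63089192 0.226583   0.13080923] [-1.79981772e+02 -4.48788535e-02 -9.82011349e+00] 0.08756629199057901
```

View pics/w7.png

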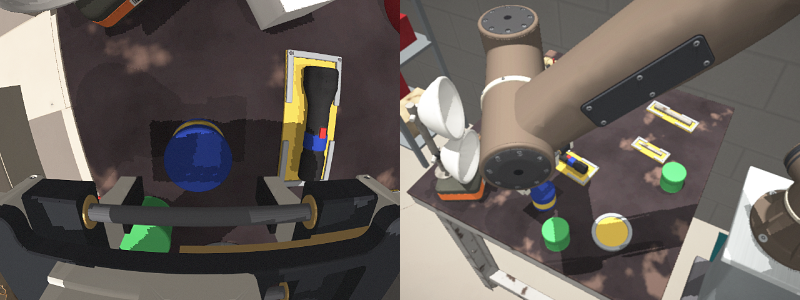

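The tin (half-size pixel 198,158) is centred between the open fingers. The punch and chisel show in their tiles in the scene view. Descending.

Emit:
step_arm:
  increments:
    - {"tx": 0, "ty": 1, "tz": -30, "ax": 0, "ay": 0, "az": 0, "claw": 1}
    - {"tx": 0, "ty": 0, "tz": -30, "ax": 0, "ay": 0, "az": 0, "claw": 1}
    - {"tx": 0, "ty": 0, "tz": -20, "ax": 0, "ay": 0, "az": 0, "claw": 1}
    - {"tx": 0, "ty": 0, "tz": -6, "ax": 0, "ay": 0, "az": 0, "claw": 1}
    - {"tx": 0, "ty": 0, "tz": 0, "ax": 0, "ay": 0, "az": 0, "claw": 1}
    - {"tx": 0, "ty": 0, "tz": 0, "ax": 0, "ay": 0, "az": 0, "claw": 0.3}
    - {"tx": 0, "ty": 0, "tz": 0, "ax": 0, "ay": 0, "az": 0, "claw": -1}
    - {"tx": 0, "ty": 0, "tz": 0, "ax": 0, "ay": 0, "az": 0, "claw": -1}
    - {"tx": 0, "ty": 0, "tz": 0, "ax": 0, "ay": 0, "az": 0, "claw": -1}
    - {"tx": 0, "ty": 0, "tz": 0, "ax": 0, "ay": 0, "az": 0, "claw": -1}
  newtons: 30

```text
time_s: 18.5
tcp_pos: [0.6312, 0.2284, 0.0449]
eef_rot: [-180.0, -0.1, -9.8]
contact_force: [-1.5, 0.7, 6.5]
gripper_width: 0.0666
```

Emit:
step_arm:
  increments:
    - {"tx": 0, "ty": 0, "tz": 10, "ax": 0, "ay": 0, "az": 0, "claw": -1}
    - {"tx": 0, "ty": 0, "tz": 30, "ax": 0, "ay": 0, "az": 0, "claw": -1}
    - {"tx": 0, "ty": 0, "tz": 30, "ax": 0, "ay": 0, "az": 0, "claw": -1}
    - {"tx": -15, "ty": 0, "tz": 10, "ax": 0, "ay": 0, "az": 0, "claw": -1}
    - {"tx": -30, "ty": 0, "tz": 0, "ax": 0, "ay": 0, "az": 0, "claw": -1}
    - {"tx": -35, "ty": 0, "tz": 0, "ax": 0, "ay": 0, "az": 0, "claw": -1}
    - {"tx": -35, "ty": 0, "tz": 0, "ax": 0, "ay": 0, "az": 0, "claw": -1}
    - {"tx": -35, "ty": 0, "tz": 0, "ax": 0, "ay": 0, "az": 0, "claw": -1}
    - {"tx": -35, "ty": 0, "tz": 0, "ax": 0, "ay": 0, "az": 0, "claw": -1}
    - {"tx": -21, "ty": -1, "tz": 0, "ax": 0, "ay": 0, "az": 0, "claw": -1}
    - {"tx": 0, "ty": 0, "tz": 0, "ax": 0, "ay": 0, "az": 0, "claw": -1}
    - {"tx": 0, "ty": 0, "tz": 0, "ax": 0, "ay": 0, "az": 0, "claw": -1}

```text
time_s: 19.7
tcp_pos: [0.4246, 0.2275, 0.1244]
eef_rot: [-179.9, -0.0, -9.7]
contact_force: [0.0, 0.5, -0.9]
gripper_width: 0.0667
```

```bash
python3 -c "
from h import *
a=cap('wrist')['image'];b=cap('side','d2.png')['image'];s=r.get_state();print(s['tcp_pos'],s['eef_rot'],s['gripper_width'],s['contact_force'])
cv2.imwrite('pics/w8.png',np.hstack([cv2.resize(a,(400,300)),cv2.resize(b,(400,300),interpolation=cv2.INTER_AREA)]))"
```

```text
[0.42531244 0.22748197 0.12402595] [-1.79963801e+02 -2.53772041e-02 -9.79887908e+00] 0.06654488484386167 [ 0.20368213 -0.73813916 -2.5820927 ]
```

View pics/w8.png

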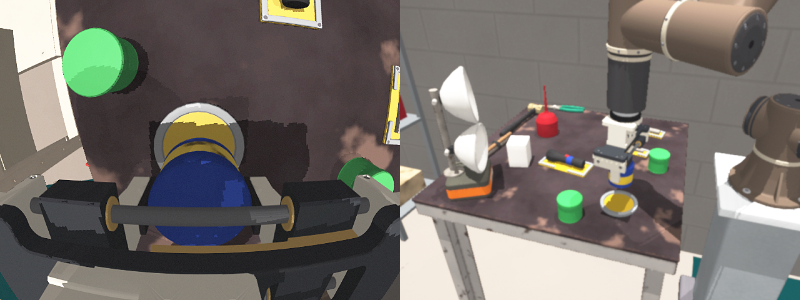

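The tin (u≈199) is over the round tile (u≈198) and held upright. Lowering.

Emit:
step_arm:
  increments:
    - {"tx": 0, "ty": 0, "tz": -20, "ax": 0, "ay": 0, "az": 0, "claw": -1}
    - {"tx": 0, "ty": 0, "tz": -25, "ax": 0, "ay": 0, "az": 0, "claw": -1}
    - {"tx": 0, "ty": 0, "tz": -18, "ax": 0, "ay": 0, "az": 0, "claw": -1}
    - {"tx": 0, "ty": 0, "tz": -8, "ax": 0, "ay": 0, "az": 0, "claw": -1}
    - {"tx": 0, "ty": 0, "tz": 0, "ax": 0, "ay": 0, "az": 0, "claw": -1}
    - {"tx": 0, "ty": 0, "tz": 0, "ax": 0, "ay": 0, "az": 0, "claw": -1}

```text
time_s: 20.4
tcp_pos: [0.4254, 0.2274, 0.0531]
eef_rot: [-180.0, -0.0, -9.8]
contact_force: [1.0, -0.5, -2.4]
gripper_width: 0.0666
```

Emit:
step_arm:
  increments:
    - {"tx": 0, "ty": 0, "tz": -2, "ax": 0, "ay": 0, "az": 0, "claw": -1}
    - {"tx": 0, "ty": 0, "tz": 0, "ax": 0, "ay": 0, "az": 0, "claw": -1}
    - {"tx": 0, "ty": 0, "tz": 0, "ax": 0, "ay": 0, "az": 0, "claw": -1}

```text
time_s: 20.7
tcp_pos: [0.4249, 0.2274, 0.0512]
eef_rot: [-180.0, -0.0, -9.8]
contact_force: [0.0, 0.1, -2.1]
gripper_width: 0.0668
```

Emit:
step_arm:
  increments:
    - {"tx": 0, "ty": 0, "tz": -1.2, "ax": 0, "ay": 0, "az": 0, "claw": -1}
    - {"tx": 0, "ty": 0, "tz": 0, "ax": 0, "ay": 0, "az": 0, "claw": -1}
    - {"tx": 0, "ty": 0, "tz": 0, "ax": 0, "ay": 0, "az": 0, "claw": -1}

```text
time_s: 21.0
tcp_pos: [0.4249, 0.2274, 0.0498]
eef_rot: [-180.0, -0.0, -9.8]
contact_force: [-1.7, 0.4, 3.1]
gripper_width: 0.0667
```

Contact shows at +3 N. I'll release, retreat and swing clear of the scene camera's view.

Emit:
step_arm:
  increments:
    - {"tx": 0, "ty": 0, "tz": 0, "ax": 0, "ay": 0, "az": 0, "claw": 0.7}
    - {"tx": 0, "ty": 0, "tz": 0, "ax": 0, "ay": 0, "az": 0, "claw": 1}
    - {"tx": 0, "ty": 0, "tz": 0, "ax": 0, "ay": 0, "az": 0, "claw": 1}
    - {"tx": 0, "ty": 0, "tz": 0, "ax": 0, "ay": 0, "az": 0, "claw": 1}
    - {"tx": 0, "ty": 0, "tz": 20, "ax": 0, "ay": 0, "az": 0, "claw": 1}
    - {"tx": 0, "ty": 0, "tz": 40, "ax": 0, "ay": 0, "az": 0, "claw": 1}
    - {"tx": 0, "ty": 0, "tz": 45, "ax": 0, "ay": 0, "az": 0, "claw": 1}
    - {"tx": 0, "ty": 0, "tz": 45, "ax": 0, "ay": 0, "az": 0, "claw": 1}
    - {"tx": 0, "ty": 0, "tz": 45, "ax": 0, "ay": 0, "az": 0, "claw": 1}
    - {"tx": -20, "ty": 35, "tz": 0, "ax": 0, "ay": 0, "az": 0, "claw": 1}
    - {"tx": -20, "ty": 40, "tz": 0, "ax": 0, "ay": 0, "az": 0, "claw": 1}
    - {"tx": -20, "ty": 40, "tz": 0, "ax": 0, "ay": 0, "az": 0, "claw": 1}

```text
time_s: 22.2
tcp_pos: [0.3641, 0.343, 0.2452]
eef_rot: [-179.9, -0.0, -9.9]
contact_force: [1.5, 1.2, 0.0]
gripper_width: 0.0875
```

Emit:
step_arm:
  increments:
    - {"tx": -20, "ty": 40, "tz": 0, "ax": 0, "ay": 0, "az": 0, "claw": 1}
    - {"tx": -20, "ty": 40, "tz": 0, "ax": 0, "ay": 0, "az": 0, "claw": 1}
    - {"tx": -20, "ty": 40, "tz": 0, "ax": 0, "ay": 0, "az": 0, "claw": 1}
    - {"tx": -20, "ty": 40, "tz": 0, "ax": 0, "ay": 0, "az": 0, "claw": 1}
    - {"tx": -20, "ty": 40, "tz": 0, "ax": 0, "ay": 0, "az": 0, "claw": 1}
    - {"tx": -20, "ty": 40, "tz": 0, "ax": 0, "ay": 0, "az": 0, "claw": 1}
    - {"tx": -20, "ty": 40, "tz": 0, "ax": 0, "ay": 0, "az": 0, "claw": 1}
    - {"tx": -20, "ty": 30, "tz": 0, "ax": 0, "ay": 0, "az": 0, "claw": 1}
    - {"tx": 0, "ty": 0, "tz": 0, "ax": 0, "ay": 0, "az": 0, "claw": 1}

```text
time_s: 23.1
tcp_pos: [0.2022, 0.6551, 0.2426]
eef_rot: [179.9, -0.0, -9.6]
contact_force: [0.8, -0.4, -0.5]
gripper_width: 0.0876
```

```bash
cat > f.py <<'E'
from h import *
c=cap('scene','s3.png'); W=world(c); Z=np.nan_to_num(W[...,2])
X,Y=np.nan_to_num(W[...,0]*1000),np.nan_to_num(W[...,1]*1000)
for n,x,y,a,L,H,z in [('torch',637,82.1,-9.6,76,30,.017),('chisel',427,-247.7,-11.3,78,17,.0145),('punch',437.9,-77.1,-9.8,49,13,.0105),('tin',425.2,227.2,0,50,50,.05),('oil',787,-110,0,60,60,.02),('carton',792,111,0,60,60,.07)]:
    t=np.radians(a); u=(X-x)*np.cos(t)+(Y-y)*np.sin(t); v=-(X-x)*np.sin(t)+(Y-y)*np.cos(t)
    m=(abs(u)<L)&(abs(v)<H)&(Z>z)
    (cx,cy),(w,h),g=cv2.minAreaRect(np.stack([u[m],v[m]],-1).astype(np.float32))
    print(n,m.sum(),'offset',round(cx,1),round(cy,1),'size',round(w,1),round(h,1),'ang',round(g,1),'z95/99',np.percentile(Z[m]*1000,[50,95,99]).round(1))
cv2.imwrite('pics/crop3.png',cv2.resize(c['image'][80:410,150:500],None,fx=1.8,fy=1.8,interpolation=cv2.INTER_CUBIC))
s=r.get_state();print(s['tcp_pos'],s['contact_force'])
E
python3 f.py
```

```text
torch 1217 offset -0.0 3.8 size 40.4 136.5 ang 88.5 z95/99 [36.5 44.  45.8]
chisel 494 offset 0.3 3.4 size 140.6 20.3 ang 0.8 z95/99 [21.2 24.8 25.6]
punch 193 offset -1.5 -2.4 size 89.8 20.4 ang 0.1 z95/99 [13.7 16.9 18. ]
tin 1427 offset -0.2 -0.6 size 66.3 66.9 ang 41.7 z95/99 [64.2 66.7 67.6]
oil 1682 offset 1.7 1.3 size 83.2 72.8 ang 14.0 z95/99 [ 70.2 148.2 188.4]
carton 1102 offset -0.7 -0.5 size 64.1 65.4 ang 15.8 z95/99 [84.4 87.2 88. ]
[0.20319319 0.65339653 0.24282435] [ 0.54969177 -0.13221534 -1.1465032 ]
```

View pics/crop3.png

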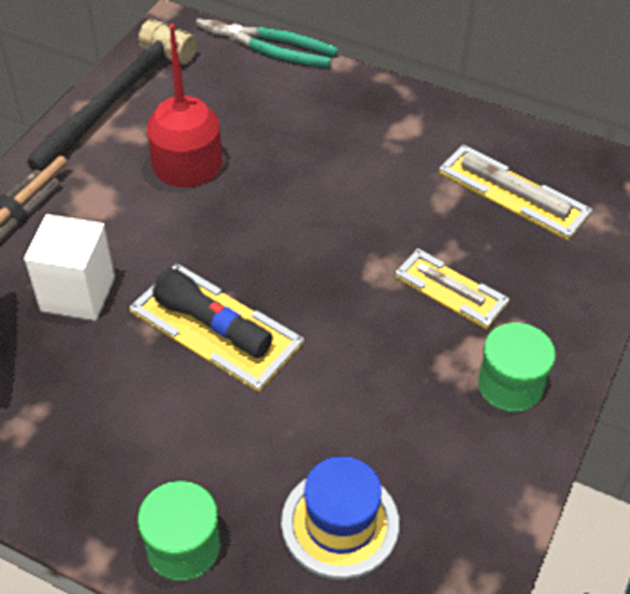

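All four lie inside their cut-outs at the right heights. The bystanders are unmoved and the arm is clear.

```bash
python3 -c "
from plant import r
print(r.close_job())"
```

```text
the job is handed in; nothing more can be done
None
```

The torch, cold chisel, small punch and grease tin are each in their matching tile, placed in that order. I handed the job in at about 23 s on the robot's clock; it gives no verdict.

**Last check (final scene depth and picture):**

| Item | Centre offset from cut-out | Measured top height | Expected top height |
|---|---|---|---|
| Torch | about 4 mm | 44 mm | 45 mm |
| Chisel | about 3 mm | 25 mm | 23 mm |
| Punch | about 3 mm | 17 mm | 15 mm |
| Tin | under 1 mm | about 65 mm | 65 mm |

- These offsets are all inside the cut-outs' clearance, and the heights fit each item lying flat on the yellow floor. The tin stands upright.
- The torch's red button is still on top. The tools were never turned over.
- The oil can and carton are within 2 mm of where they started. The two green tins were not handled and still stand.
- The punch's measured outline came out too large (90 x 20 mm against 82 x 10 mm). I put this down to rim pixels in the measurement, since the picture shows it lying inside its cut-out.
- The only refused command was my first move, which left some fields out of its rows. Nothing moved.

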